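# Seat the keyed lid of the clamped desk organiser

### The arm

A 7-joint arm with a two-finger parallel gripper is mounted at the origin on the work surface. World frame = base frame: x ahead of the robot, y to its left, z up, the work surface at z = 0. Lengths are in m, angles in degrees, forces in N, time in s.
With the tool pointing down it reaches from about 0.4 to 0.85 m from the base axis. Payload 4.5 kg.
Tool frame: the origin (TCP) lies at the very end of the fingers, on their centre line; the grasp point (between the pads) lies 19 mm behind it; z points along the fingers, x is the direction in which the jaws open and shut, and the axes are right-handed (so a half turn about z gives the same grasp; the last joint's range is limited). The gripper opens to 88 mm and grips with 3 to 60 N. Pads are 18 mm wide; open, the fingers measure 123 mm over their backs; the gripper's body (75 mm by 187 mm) begins 45 mm behind the grasp point.
Start: joints at [79.171, 39.483, -11.15, 89.685, 9.013, 51.709, -12.324], TCP at [0.138, -0.61, 0.239] pointing down, gripper open.
Joint ranges: [-172.22, 172.22], [-26.19, 119.32], [-84.43, 86.54], [7.71, 146.69], [-57.33, 237.33], [2.42, 119.75], [-152.13, 152.13]. Speed limits (degrees/s): [147.25, 147.25, 180, 180, 180, 180, 180].

### API

Orientations are given as a 3x3 rotation matrix whose columns are the frame's x, y, z axes.
In Python, from cell import sensors, viewer, ticket, finder gives the robot as it stands.
- The arm moves only by the tool step_arm, never from a script. Its argument "motion" is text: rows parted by semicolons, each of 4 numbers parted by spaces: the shift along the tool's x, y, z scaled (see below), then the turn about the tool's z scaled (see below). A call has 1 to 10 rows; each row is the pose to reach, as a shift and turn from the pose commanded when the call began, along the tool's axes at that moment; what a row does not reach only later rows make up. The controller multiplies each number of a shift by 75 cm and each number of a turn by 60 degrees. A row lasts 1/12 s, in which the tool goes at most 41.7 mm and 7.16 degrees, less where a joint would pass 70% of its speed; a pose out of reach is approached as far as the arm can. A call with a number of a shift or a turn outside -1 to 1 is refused whole. A call with a gripper value outside its range is refused whole. "gripper" is the closure in counts, from 0 (fully open) to 255 (shut), set as the call begins (left out, the last holds). The fingers move at their own pace and stop on an object; the grip force is fixed at half the most. Time passes only in rows, so rows that repeat a pose let the fingers close. It gives the time, the measured TCP pose, the force and the opening at its end, in the units of the state.
- sensors.sense(): the state, without advancing time (a new reading comes with each control period).
- viewer.get_image(name): name is "side" or "top" or "wrist"; returns the picture (420x560x3 uint8, red, green, blue); there is no depth.
- viewer.camera_info(name): a dict with "K" (3x3 intrinsics, pixels), "dist_coeffs" ([k1, k2, p1, p2, k3] as OpenCV has them; the pictures are not rectified), "position" and "rotation" of the camera in the world. Camera axes: x right, y down, z forward; pixel columns grow to the right and rows downward; lengths in m; the calibration is good to about 2 mm. A picture is of the moment at which its call begins: read the wrist's pose just before it. camera_info takes no time and is no camera call; for the wrist camera it gives the pose at the moment of the call.
- ticket.hand_in(): hands the job in, once; it reports no verdict.
Trained networks look in the newest picture that a camera, given by its name, has taken for a name from the list of things; names that differ only in an ending like _2 or _b are one class to them, and where a whole thing is asked for, a point or a joint stands for the part that bears it (a point fixed in the world has none). Each returns a list of dicts, best first, with "score" (0 to 1); they miss things now and then, are a little off and sometimes report something else, mostly with a low value. They report only what shows in the picture. A call takes as long as a camera call.
- finder.outline_of(name, camera): "mask" (420x560 bool, what is visible of it) and "extent" ([centre column, centre row, width, height] in pixels, round what is visible of it).
- finder.pinpoint(name, camera): "location" ([column, row] in pixels: a listed point, or the origin of a listed thing).
The state is a dict: "clock": time; "joints": joint angles; "joint_velocities": joint speeds; "tau": joint torques, N m; "ee_pos": TCP position; "ee_rot": TCP orientation; "wrist_force": force on the tool from outside, world axes, zero at the start; "moment": the same for the moment, N m; "grip_width": finger opening in m.
Only numpy, scipy, OpenCV 4.12 (cv2) and the standard library are available. Lean on these libraries where they do the work, as an engineer would, in place of code of your own. Each camera call takes 0.05 s, during which the arm holds its last target.

### The job

The cream lid on the round compartment of the clamped sky-blue organiser is standing proud on its locating pin. With the fingertips push the lid round by its raised rib until the notch in its edge meets the steel pin, then press it down until it is fully seated on the rim. Do not pinch the rib or lift the lid, leave every other thing where it stands, and finish clear of it all.

Things in the scene. Friction and masses are not known exactly. Their poses are not given: they have to be found in the camera images.
- organiser: sky-blue plastic organiser, fixed by a screw clamp to the far desk edge, about 112 mm (x) by 235 mm (y), rim 55 mm above the desk. Origin on the desk under its middle; x points away from the robot towards the clamp, y to the left, z up. The round compartment (116 mm outside diameter) is the right-hand half, its axis at x 0, y -55 mm; the square bays with crayon stubs (tips up to 83 mm above the desk) are the left half.
- pin_top (a point): top of the steel locating pin: 8 mm diameter, round-ended, upright, fixed, rising 12 mm above the rim of the round compartment from a boss 16 mm in diameter that bulges out of the wall on its far side (organiser +x), 54 mm from the lid's axis. It stands largely under the lid's edge until the notch comes over it.
- lid_centre (a point): centre of the top of the lid's low round hub (moulded in sky blue like the rib, 26 mm diameter, 4 mm high), on the turning axis: the place to press. The lid is a flat cream disc 110 mm in diameter, 8 mm thick, that turns on, and slides down, a centre stem hidden under it. Raised, its flat upper face is 75.5 mm above the desk (4 mm below this point). x of this frame points along the rib towards the notch, z up.
- rib (a point): middle of the raised straight rib on the lid, moulded in sky blue: 28 mm long, 13 mm high, up to 10 mm wide; it runs radially from 15 to 43 mm from the axis, in line with the notch; this point is 29 mm from the axis, half-way up the rib (6.5 mm above the lid's flat face). x points outward along the rib, z up. Pushing its side turns the lid; about 1 N is enough.
- notch (a point): the notch in the lid's edge, 13 mm wide, open outward, 8 mm deep, just beyond the outer end of the rib; this point is 54 mm from the axis, half-way through the thickness. It must lie over the pin (2.5 mm play either side).
- rib_left: left side face of the rib looking outward along it (frame as the lid's, origin on the axis at the lid's underside); push on this face turns the lid clockwise seen from above
- rib_right: right side face of the rib looking outward along it (same frame); push on this face turns the lid anticlockwise seen from above
- lid (a joint): angle of the lid about its vertical axis (rad), growing anticlockwise seen from above; 0 with the notch diametrically opposite the pin (towards the robot), +3.14 or -3.14 with the notch over the pin. It turns freely past them, stays where it is left (0.03 N m of friction), and starts between -1.9 and 1.9.
- lid_down (a joint): how far the lid is down (m): 0 raised at the start, 0.0125 fully seated on the rim, negative if pulled up. A snug stem holds it with about 2 N of drag wherever it is left; off the notch the pin stops it: pressed there it gives only 2 mm at 8 N or 4 mm at 20 N, springs back and will not seat. Seated, the pin stands 4 mm proud of the lid through the notch.
- jar: glass votive jar, 72 mm high, 72 mm across; origin at the centre of its foot; not to be moved
- elephant: wooden elephant figurine, about 110 mm long, 73 mm high; origin on the desk under its middle, x towards its trunk; not to be moved
- crayon_case: orange silicone crayon case, 155 x 72 x 30 mm, origin at the centre of its underside; not to be moved
- spoon_rest: stainless steel spoon rest, round dish 94 mm across and 12 mm high with a 70 mm handle along its -x; origin under the dish's centre; not to be moved
- eraser: eraser block 55 x 22 x 13 mm, origin at the centre of its underside; not to be moved
- tape_roll: cardboard-coloured roll of tape lying flat, 76 mm across, 19 mm high; origin at the centre of its underside; not to be moved
- sharpener: small metal pencil sharpener 26 x 16 x 12 mm, origin at the centre of its underside; not to be moved

How it is judged (in metres and radians):
On the way:
1. the notch has been brought to the pin with the lid still raised (horizontal distance between notch and pin_top below 0.008 m and value of joint lid_down below 0.006 m), for 0.02 s.
At the end, for the whole second after the job is handed in: the lid's notch is over the pin (within 4 mm) and the lid is at least 11.3 mm of its 12.5 mm down, and every other loose thing is within 25 mm of where it started (horizontal distance between notch and pin_top below 0.004 m and value of joint lid_down above 0.0113 m and distance of each of jar, elephant, crayon_case, spoon_rest, eraser, tape_roll, sharpener from where it was at the start of the episode below 0.025 m); the robot touches nothing.
It fails at once if the lid is lifted (more than 3 mm above its raised start) (value of joint lid_down below -0.003 m).
It fails at once if the rib is pinched (both its sides pressed by the fingers at once) (contact force between the fingers and rib_left above 0.5 N and contact force between the fingers and rib_right above 0.5 N).
It fails at once if a bystander is knocked or carried more than 25 mm (distance of any of jar, elephant, crayon_case, spoon_rest, eraser, tape_roll, sharpener from where it was at the start of the episode above 0.025 m).
It also fails if it takes over 51 s, if anything falls off the work surface, if the arm or the gripper's body presses on something with over 40 N, if the wrist force passes 120 N, or if a joint passes its speed limit or range.

## Working session

There is one attempt and no reset: what is moved stays moved. The work goes in short steps, Python scripts to look and compute and a tool call to move; the robot and the scene stay as the last step left them, time stands still between calls to the robot, and variables do not carry over. Pictures are saved under pics/ and viewed, and the job is handed in when it is done.

Besides the shell and the picture viewer there is one more tool, called after "Emit:" as name(argument=value, ...), one argument or row to a line, values as JSON. step_arm: Moves the arm, as the interface text tells. Its arguments: {"type":"object","properties":{"motion":{"type":"string"},"gripper":{"type":"number"}},"required":["motion"]}

```bash
mkdir -p pics; ls
python3 - <<'E'
from cell import sensors, viewer, ticket, finder
import cv2,numpy as np
s=sensors.sense()
for k in s: print(k,np.round(s[k],4).tolist())
for c in ["side","top","wrist"]:
    im=viewer.get_image(c); cv2.imwrite(f"pics/a_{c}.png",im[:,:,::-1])
    i=viewer.camera_info(c); print(c,{k:np.round(i[k],4).tolist() for k in i})
E
```

```text
pics
clock 0.0
joints [79.1725, 39.5323, -11.1431, 89.745, 9.0144, 51.7104, -12.3227]
joint_velocities [0.0739, -0.0078, -0.0591, -0.0082, 0.1163, -0.0342, 0.0098]
tau [0.0009, -52.7552, -1.2668, -15.3427, -0.0526, 0.0065, 0.0001]
ee_pos [0.1379, -0.609, 0.2379]
ee_rot [[0.221, -0.9753, -0.0006], [-0.9753, -0.221, 0.0017], [-0.0018, 0.0002, -1.0]]
wrist_force [-0.2166, 0.7213, 0.1661]
moment [-0.0299, -0.043, -0.0929]
grip_width 0.088
side {'K': [[426.272, 0.0, 277.7662], [0.0, 426.272, 204.751], [0.0, 0.0, 1.0]], 'dist_coeffs': [0.04, 0.0, 0.0, 0.0, 0.0], 'position': [0.4069, -0.7503, 0.9232], 'rotation': [[0.9973, -0.0444, 0.0579], [-0.0721, -0.7194, 0.6909], [0.011, -0.6932, -0.7207]]}
top {'K': [[488.0656, 0.0, 280.0976], [0.0, 488.0656, 206.7816], [0.0, 0.0, 1.0]], 'dist_coeffs': [-0.0532, 0.0, 0.0, 0.0, 0.0], 'position': [0.2782, 0.0726, 1.2661], 'rotation': [[0.0157, -0.9828, 0.1841], [-0.9999, -0.015, 0.0048], [-0.002, -0.1842, -0.9829]]}
wrist {'K': [[364.9299, 0.0, 280.5464], [0.0, 364.9299, 212.5534], [0.0, 0.0, 1.0]], 'dist_coeffs': [0.0265, 0.0, 0.0, 0.0, 0.0], 'position': [0.2065, -0.5941, 0.3835], 'rotation': [[0.2206, -0.9391, -0.2636], [-0.9754, -0.2125, -0.0591], [-0.0005, 0.2702, -0.9628]]}
```

View pics/a_side.png

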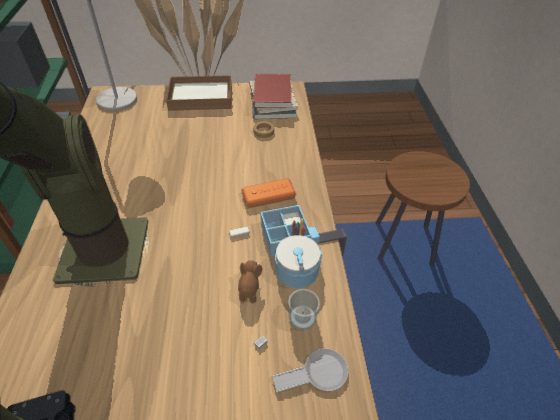

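View pics/a_top.png

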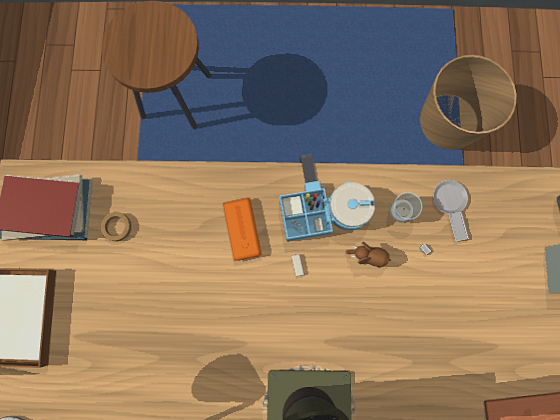

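```bash
cat > h.py <<'E'
from cell import sensors, viewer, ticket, finder
import cv2,numpy as np
def unproj(c,px,z,info=None):
    i=info or viewer.camera_info(c); K=np.array(i["K"]);R=np.array(i["rotation"]);p=np.array(i["position"])
    u=cv2.undistortPoints(np.array([[px]],float),K,np.array(i["dist_coeffs"]))[0,0]
    d=R@np.array([u[0],u[1],1]); return p+d*(z-p[2])/d[2]
def proj(c,P,info=None):
    i=info or viewer.camera_info(c); K=np.array(i["K"]);R=np.array(i["rotation"]);p=np.array(i["position"])
    q=(np.atleast_2d(P)-p)@R
    return cv2.projectPoints(q,np.zeros(3),np.zeros(3),K,np.array(i["dist_coeffs"]))[0][:,0]
E
python3 - <<'E'
from h import *
H=dict(lid_centre=.0795,rib=.082,notch=.0715,pin_top=.067,organiser=0)
for c in ["side","top"]:
    for n,z in H.items():
        for d in finder.pinpoint(n,c)[:2]:
            print(c,n,round(d["score"],2),np.round(d["location"],1),np.round(unproj(c,d["location"],z),4))
for n in ["jar","elephant","crayon_case","spoon_rest","eraser","tape_roll","sharpener"]:
    for d in finder.pinpoint(n,"top")[:1]:
        print(n,round(d["score"],2),np.round(unproj("top",d["location"],0),3))
E
```

```text
side lid_centre 0.73 [294.6 250.3] [ 0.5052 -0.1011  0.0795]
side rib 0.78 [296.7 263.7] [ 0.5059 -0.1439  0.082 ]
side notch 0.65 [301.7 271.5] [ 0.5168 -0.1599  0.0715]
side organiser 0.87 [292.4 251.7] [ 0.508  -0.0443  0.    ]
top lid_centre 0.91 [352.1 204.8] [ 0.5083 -0.0998  0.0795]
top lid_centre 0.32 [424.6 249.9] [ 0.3987 -0.2764  0.0795]
top rib 0.73 [451.2 196.2] [ 0.5334 -0.3477  0.082 ]
top rib 0.34 [329.4 212.7] [ 0.4871 -0.0432  0.082 ]
top notch 0.79 [373.9 201.3] [ 0.5196 -0.1557  0.0715]
top notch 0.61 [116.6 226.9] [0.4449 0.4844 0.0715]
top organiser 0.82 [328.  211.8] [ 0.5039 -0.0476  0.    ]
jar 0.8 [ 0.511 -0.246  0.   ]
elephant 0.62 [ 0.392 -0.16   0.   ]
crayon_case 0.86 [0.444 0.177 0.   ]
spoon_rest 0.73 [ 0.543 -0.375  0.   ]
eraser 0.74 [0.361 0.02  0.   ]
tape_roll 0.74 [0.457 0.512 0.   ]
sharpener 0.56 [ 0.411 -0.299  0.   ]
```

Emit:
step_arm(
  motion="-0.28 -0.29 0 0;-0.28 -0.29 0 0;-0.28 -0.29 0 0;-0.28 -0.29 0 0;-0.28 -0.29 0 0;-0.28 -0.29 0 0;-0.28 -0.29 0 0;-0.28 -0.29 0 0;-0.28 -0.29 0 0;-0.28 -0.29 0 0",
  gripper=255,
)

```text
clock: 1.83
ee_pos: [0.3039, -0.3571, 0.239]
ee_rot: [[0.222, -0.975, -0.0], [-0.975, -0.222, -0.001], [0.001, 0.0, -1.0]]
wrist_force: [0.3, -0.2, -0.5]
grip_width: 0.0236
```

Emit:
step_arm(
  motion="-0.28 -0.29 0 0;-0.28 -0.29 0 0;-0.28 -0.29 0 0;-0.28 -0.29 0 0;-0.28 -0.29 0 0;-0.28 -0.29 0 0;-0.28 -0.29 0 0;-0.28 -0.29 0 0;-0.28 -0.29 0 0;-0.28 -0.29 0 0",
)

```text
clock: 2.67
ee_pos: [0.4692, -0.1061, 0.2385]
ee_rot: [[0.219, -0.976, -0.001], [-0.976, -0.219, -0.001], [0.001, 0.001, -1.0]]
wrist_force: [0.1, -0.9, -0.2]
grip_width: 0.0004
```

Run:
```python
from h import *
H=dict(lid_centre=.0795,rib=.082,notch=.0715,pin_top=.067,organiser=0)
for c in ["wrist","side","top"]:
    im=viewer.get_image(c); i=viewer.camera_info(c)
    cv2.imwrite(f"pics/b_{c}.png",im[:,:,::-1])
    for n,z in H.items():
        for d in finder.pinpoint(n,c)[:2]:
            print(c,n,round(d["score"],2),np.round(d["location"],1),np.round(unproj(c,d["location"],z),4))
s=sensors.sense()
for k in s: print(k,np.round(s[k],4).tolist())
```

```text
wrist lid_centre 0.63 [284.9 143.7] [ 0.5114 -0.102   0.0795]
wrist rib 0.91 [319.9 146.5] [ 0.5156 -0.1301  0.082 ]
wrist notch 0.82 [349.3 153. ] [ 0.5152 -0.1567  0.0715]
wrist organiser 0.88 [234.9 133.5] [ 0.5044 -0.0503  0.    ]
side lid_centre 0.81 [297.2 252.5] [ 0.5109 -0.1084  0.0795]
side rib 0.95 [298.  262.2] [ 0.5095 -0.1397  0.082 ]
side notch 0.96 [299.8 269.7] [ 0.5128 -0.1544  0.0715]
side organiser 0.8 [292.6 253.1] [ 0.5081 -0.0491  0.    ]
top lid_centre 0.74 [352.2 204.8] [ 0.5083 -0.1001  0.0795]
top lid_centre 0.55 [301.  263.5] [0.3615 0.0256 0.0795]
top pin_top 0.31 [243.9 232.1] [0.4377 0.1672 0.067 ]
top organiser 0.8 [326. 212.] [ 0.5033 -0.0423  0.    ]
clock 3.5667
joints [11.9705, 28.8871, -7.6111, 114.0242, 6.0459, 37.4568, -76.7342]
joint_velocities [0.0767, 0.0574, -0.0387, -0.0201, -0.0061, -0.0063, -0.0205]
tau [0.0121, -40.5228, -0.2415, -12.0655, -0.0116, -0.0702, 0.0002]
ee_pos [0.4696, -0.1038, 0.2387]
ee_rot [[0.2211, -0.9752, -0.0], [-0.9752, -0.2211, -0.0001], [0.0001, 0.0, -1.0]]
wrist_force [0.3754, -0.1018, 0.6717]
moment [-0.0017, -0.0118, 0.0188]
grip_width 0.0004
```

View pics/b_wrist.png

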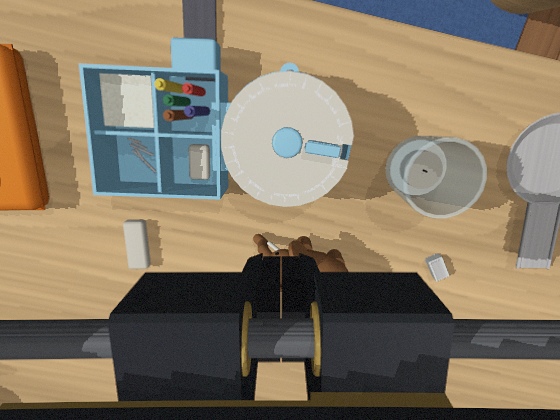

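Run:
```python
from h import *
im=cv2.imread("pics/b_wrist.png")
cv2.imwrite("pics/b_crop.png",cv2.resize(im[50:230,200:380],None,fx=3.3,fy=3.3,interpolation=cv2.INTER_CUBIC))
hsv=cv2.cvtColor(im,cv2.COLOR_BGR2HSV)
blue=((hsv[...,0]>85)&(hsv[...,0]<115)&(hsv[...,1]>70)&(hsv[...,2]>100)).astype(np.uint8)
n,l,st,ce=cv2.connectedComponentsWithStats(blue)
for k in range(1,n):
    if st[k,4]>40 : print(st[k],ce[k],unproj("wrist",ce[k],.0795))
# cream: 
cream=((hsv[...,1]<45)&(hsv[...,2]>150)).astype(np.uint8)
cream[:, :215]=0; cream[:,360:]=0; cream[230:]=0
cs=max(cv2.findContours(cream,0,1)[0],key=cv2.contourArea)
P=np.array([unproj("wrist",p[0].astype(float),.0755)[:2] for p in cs])
h=cv2.convexHull(P.astype(np.float32)); print(cv2.minEnclosingCircle(h), cv2.fitEllipse(h))
print(cv2.boundingRect(cs))
```

```text
[ 314    0  213   49 5074] [446.6955065   17.08494285] [ 0.62973468 -0.19507354  0.0795    ]
[   80    38   150   161 13422] [161.21032633 130.53635822] [0.50089603 0.00214011 0.0795    ]
[281  63  18   9  91] [289.38461538  67.28571429] [ 0.57062237 -0.08847416  0.0795    ]
[272 128  30  30 690] [287.00144928 142.17536232] [ 0.51453295 -0.09956296  0.0795    ]
[305 141  36  17 422] [322.2985782 148.6042654] [ 0.51585655 -0.12915902  0.0795    ]
[345 145   6  14  41] [347.53658537 151.48780488] [ 0.51814663 -0.15009667  0.0795    ]
((0.514750063419342, -0.09937694668769836), 0.05571699142456055) ((0.5144574642181396, -0.09936614334583282), (0.10964959114789963, 0.11074992269277573), 100.70519256591797)
(221, 70, 133, 137)
```

View pics/b_crop.png

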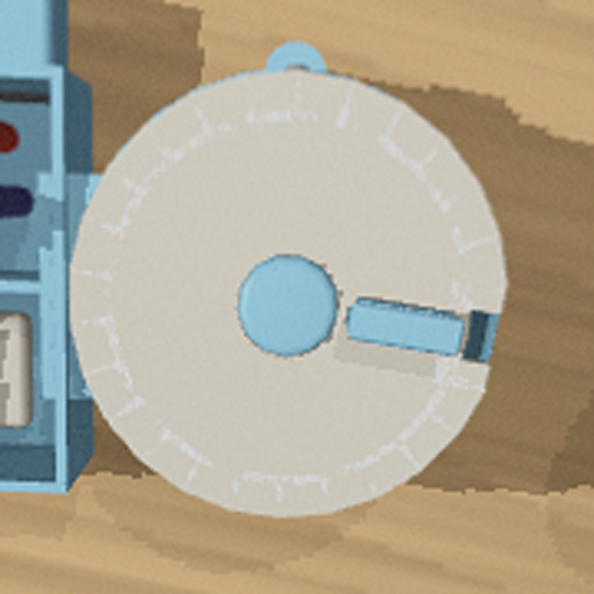

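Run:
```python
from h import *
f=lambda u,v:(200+(u+.5)/3.3-.5,50+(v+.5)/3.3-.5)
c=np.array([.5145,-.0994])
for n,uv,z in [("hub",(288,305),.0795),("rib in",(354,316),.0885),("rib out",(458,336),.0885),("ribmid",(406,322),.0885),("notchL",(497,313),.0755),("notchR",(489,362),.0755),("bossTip",(295,41),.055),("bossL",(267,70),.055),("bossR",(326,71),.055)]:
    p=unproj("wrist",f(*uv),z)[:2]; d=p-c
    print(n,p.round(4),"r",np.linalg.norm(d).round(4),"ang",np.degrees(np.arctan2(d[1],d[0])).round(1))
# organiser box left part rim edges
for n,uv in [("TL",(80,66)),("BL",(95,197)),("TR",(227,66)),("BR",(226,197))]:
    print(n,unproj("wrist",uv,.055)[:2].round(4))
# check top camera
im=cv2.imread("pics/b_top.png");hsv=cv2.cvtColor(im,cv2.COLOR_BGR2HSV)
im=cv2.imread("pics/a_top.png")
cv2.imwrite("pics/a_topcrop.png",cv2.resize(im[170:260,270:390],None,fx=6,fy=6,interpolation=cv2.INTER_CUBIC))
```

```text
hub [ 0.5146 -0.0995] r 0.0001 ang -40.4
rib in [ 0.5163 -0.1153] r 0.016 ang -83.7
rib out [ 0.5172 -0.1412] r 0.0418 ang -86.4
ribmid [ 0.5176 -0.128 ] r 0.0288 ang -83.7
notchL [ 0.5239 -0.1516] r 0.053 ang -79.7
notchR [ 0.5116 -0.1529] r 0.0536 ang -93.1
bossTip [ 0.5771 -0.0873] r 0.0638 ang 11.0
bossL [ 0.5689 -0.0819] r 0.0571 ang 17.9
bossR [ 0.572  -0.0966] r 0.0575 ang 2.8
TL [0.5349 0.0816]
BL [0.425  0.0604]
TR [ 0.5626 -0.0373]
BR [ 0.4515 -0.0567]
```

View pics/a_topcrop.png

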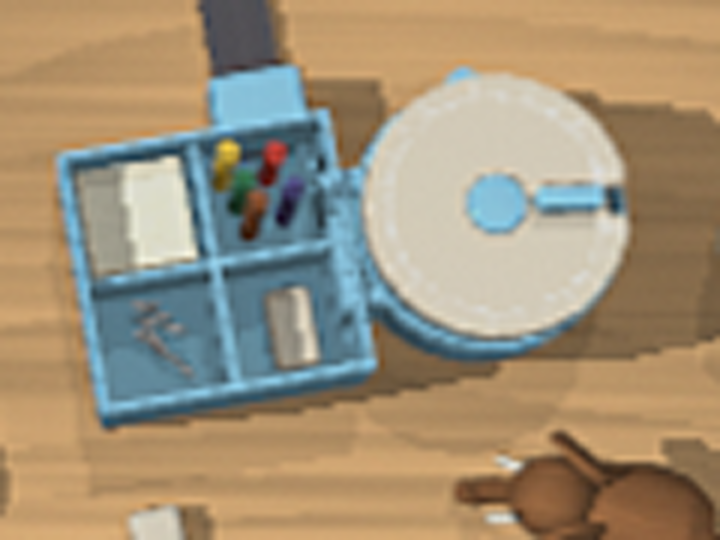

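Emit:
step_arm(
  motion="0.045 -0.025 0.03 0.12;0.045 -0.025 0.06 0.138;0.045 -0.025 0.1 0.138;0.045 -0.025 0.14 0.138;0.045 -0.025 0.17 0.138;0.045 -0.025 0.19 0.138;0.045 -0.025 0.2 0.138;0.045 -0.025 0.21 0.138;0.045 -0.025 0.21 0.138;0.045 -0.025 0.21 0.138",
)

```text
clock: 4.4
ee_pos: [0.4957, -0.1327, 0.0816]
ee_rot: [[0.078, -0.997, 0.001], [-0.997, -0.078, -0.0], [0.0, -0.001, -1.0]]
wrist_force: [-0.0, -0.4, 0.2]
grip_width: 0.0006
```

Run:
```python
from h import *
for c in ["wrist","side"]:
    im=viewer.get_image(c); cv2.imwrite(f"pics/c_{c}.png",im[:,:,::-1])
cv2.imwrite("pics/c_sidecrop.png",cv2.resize(im[200:320,220:380,::-1],None,fx=5,fy=5,interpolation=cv2.INTER_CUBIC))
s=sensors.sense()
for k in s: print(k,np.round(s[k],4).tolist())
```

```text
clock 4.5
joints [11.542, 46.1376, -2.8072, 116.1331, 6.6674, 17.7675, -82.2744]
joint_velocities [0.1208, -0.2394, -0.0527, -0.0213, 0.0183, -0.1412, -0.0007]
tau [-0.0367, -48.0669, 0.7455, -6.0548, -0.0043, -0.07, 0.0003]
ee_pos [0.496, -0.1328, 0.0821]
ee_rot [[0.0781, -0.9969, 0.0019], [-0.9969, -0.0781, -0.0004], [0.0006, -0.0018, -1.0]]
wrist_force [0.1533, 0.3146, 0.1905]
moment [0.0012, -0.0042, -0.0144]
grip_width 0.0001
```

View pics/c_wrist.png

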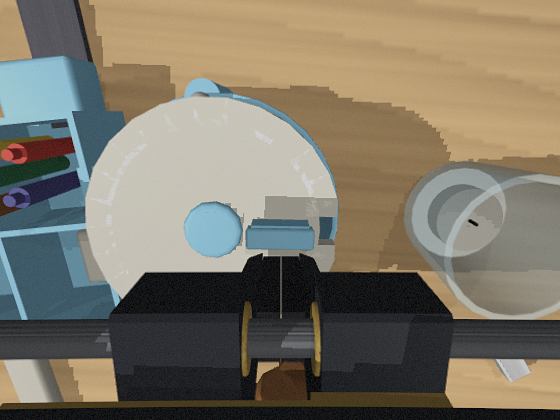

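View pics/c_sidecrop.png

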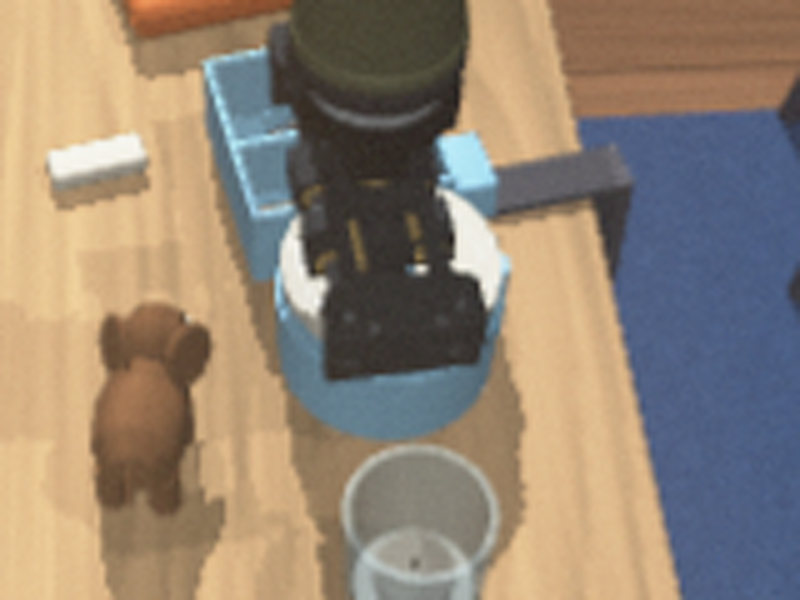

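```bash
cat > arc.py <<'E'
import numpy as np
def arc(phis,offs,r=.032,off0=.022,z=0.):
    u=lambda a:np.array([np.cos(a),-np.sin(a)]); n=lambda a:np.array([-np.sin(a),-np.cos(a)])
    out=[]
    for p,o in zip(phis,offs):
        a=np.radians(p); s=r*(u(a)-u(0))-o*n(a)+off0*n(0)
        out.append("%.4f %.4f %.4f %.4f"%(s[0]/.75,s[1]/.75,z/.75,-p/60))
    print(";".join(out))
E
python3 -c "
from arc import *
arc([0,0,5,10,15,20,25,30,35,40],[.018,.014]+[.014]*8,z=.002)
arc([5,10,15,20,25,30,35,40,40],[.014]*9,off0=.014)"
```

```text
0.0000 -0.0053 0.0027 0.0000;0.0000 -0.0107 0.0027 0.0000;0.0015 -0.0145 0.0027 -0.0833;0.0026 -0.0184 0.0027 -0.1667;0.0034 -0.0223 0.0027 -0.2500;0.0038 -0.0264 0.0027 -0.3333;0.0039 -0.0304 0.0027 -0.4167;0.0036 -0.0345 0.0027 -0.5000;0.0030 -0.0385 0.0027 -0.5833;0.0020 -0.0425 0.0027 -0.6667
0.0015 -0.0038 0.0000 -0.0833;0.0026 -0.0077 0.0000 -0.1667;0.0034 -0.0117 0.0000 -0.2500;0.0038 -0.0157 0.0000 -0.3333;0.0039 -0.0198 0.0000 -0.4167;0.0036 -0.0238 0.0000 -0.5000;0.0030 -0.0278 0.0000 -0.5833;0.0020 -0.0318 0.0000 -0.6667;0.0020 -0.0318 0.0000 -0.6667
```

Emit:
step_arm(
  motion="0 -0.0053 0.0027 0;0 -0.0107 0.0027 0;0.0015 -0.0145 0.0027 -0.0833;0.0026 -0.0184 0.0027 -0.1667;0.0034 -0.0223 0.0027 -0.25;0.0038 -0.0264 0.0027 -0.3333;0.0039 -0.0304 0.0027 -0.4167;0.0036 -0.0345 0.0027 -0.5;0.003 -0.0385 0.0027 -0.5833;0.002 -0.0425 0.0027 -0.6667",
)

```text
clock: 5.33
ee_pos: [0.5263, -0.132, 0.0792]
ee_rot: [[0.704, -0.711, -0.002], [-0.711, -0.704, -0.001], [-0.001, 0.002, -1.0]]
wrist_force: [-2.3, -0.1, 0.1]
grip_width: 0.0005
```

Run:
```python
from h import *
for c in ["wrist"]:
    im=viewer.get_image(c); cv2.imwrite(f"pics/d_{c}.png",im[:,:,::-1])
s=sensors.sense()
for k in ["clock","joints","ee_pos","ee_rot","wrist_force"]: print(k,np.round(s[k],4).tolist())
```

```text
clock 5.3833
joints [16.4646, 47.8629, -12.2914, 110.6437, 22.9991, 23.9267, -58.1264]
ee_pos [0.5271, -0.1317, 0.0792]
ee_rot [[0.7064, -0.7078, -0.0011], [-0.7078, -0.7064, -0.0005], [-0.0005, 0.0011, -1.0]]
wrist_force [-1.9234, 0.0266, 0.9289]
```

View pics/d_wrist.png

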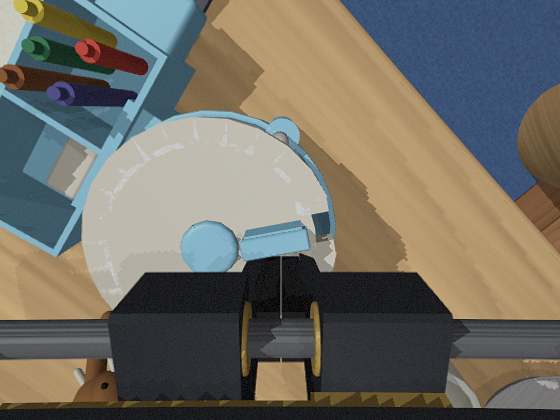

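Run:
```python
from h import *
s=sensors.sense()
R=np.array(s["ee_rot"]);p=np.array(s["ee_pos"])
for n,uv,z in [("hub",(210,247.5),.0795),("ribin",(243,241),.0885),("ribin2",(245,261),.0885),("ribout",(303,229),.0885),("ribout2",(309,250),.0885),("notchL",(327,212),.0755),("notchR",(331,237),.0755),("boss",(290,119),.055),("pin",(281,139),.067)]:
    q=unproj("wrist",uv,z); print(n,q.round(4),((q-p)@R).round(4))
```

```text
hub [ 0.5163 -0.1014  0.0795] [-0.0292 -0.0137 -0.0003]
ribin [ 0.5313 -0.1076  0.0885] [-0.0141 -0.02   -0.0093]
ribin2 [ 0.5256 -0.1141  0.0885] [-0.0136 -0.0114 -0.0093]
ribout [ 0.5515 -0.1209  0.0885] [ 0.0095 -0.0249 -0.0093]
ribout2 [ 0.5471 -0.1289  0.0885] [ 0.0121 -0.0161 -0.0093]
notchL [ 0.5615 -0.1263  0.0755] [ 0.0204 -0.0282  0.0037]
notchR [ 0.5551 -0.1357  0.0755] [ 0.0225 -0.017   0.0037]
boss [ 0.5773 -0.0888  0.055 ] [ 0.005  -0.0659  0.0242]
pin [ 0.5689 -0.0915  0.067 ] [ 0.001  -0.058   0.0122]
```

```bash
python3 -c "
from arc import *
arc([4,8,12,16,20,24,28,32,35,35],[.0137]*10,off0=.0137,r=.0292)"
```

```text
0.0012 -0.0028 0.0000 -0.0667;0.0022 -0.0056 0.0000 -0.1333;0.0029 -0.0085 0.0000 -0.2000;0.0035 -0.0114 0.0000 -0.2667;0.0039 -0.0144 0.0000 -0.3333;0.0041 -0.0174 0.0000 -0.4000;0.0040 -0.0204 0.0000 -0.4667;0.0038 -0.0234 0.0000 -0.5333;0.0034 -0.0256 0.0000 -0.5833;0.0034 -0.0256 0.0000 -0.5833
```

Emit:
step_arm(
  motion="0.0012 -0.0028 0 -0.0667;0.0022 -0.0056 0 -0.1333;0.0029 -0.0085 0 -0.2;0.0035 -0.0114 0 -0.2667;0.0039 -0.0144 0 -0.3333;0.0041 -0.0174 0 -0.4;0.004 -0.0204 0 -0.4667;0.0038 -0.0234 0 -0.5333;0.0034 -0.0256 0 -0.5833;0.0034 -0.0256 0 -0.5833",
)

```text
clock: 6.22
ee_pos: [0.5429, -0.1205, 0.0793]
ee_rot: [[0.983, -0.183, 0.0], [-0.183, -0.983, -0.001], [0.0, 0.001, -1.0]]
wrist_force: [-0.8, -1.3, 0.1]
grip_width: 0.0004
```

Run:
```python
from h import *
for c in ["wrist"]:
    im=viewer.get_image(c); cv2.imwrite(f"pics/e_{c}.png",im[:,:,::-1])
    cv2.imwrite("pics/e_crop.png",cv2.resize(im[100:300,130:380,::-1],None,fx=3,fy=3,interpolation=cv2.INTER_CUBIC))
s=sensors.sense()
for k in ["clock","joints","ee_pos","ee_rot","wrist_force"]: print(k,np.round(s[k],4).tolist())
```

```text
clock 6.2667
joints [20.2448, 49.287, -21.3171, 108.2394, 34.7286, 28.9875, -35.9478]
ee_pos [0.5428, -0.1205, 0.0793]
ee_rot [[0.9827, -0.1854, 0.0001], [-0.1854, -0.9827, -0.0006], [0.0002, 0.0005, -1.0]]
wrist_force [-1.7313, -0.6659, 0.2506]
```

View pics/e_crop.png

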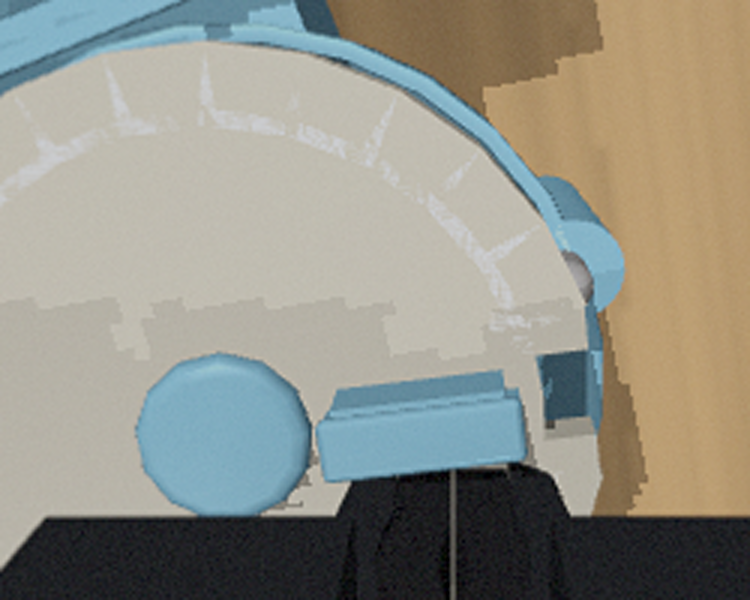

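Run:
```python
from h import *
f=lambda u,v:(130+(u+.5)/3-.5,100+(v+.5)/3-.5)
s=sensors.sense()
R=np.array(s["ee_rot"]);p=np.array(s["ee_pos"])
h=None
for n,uv,z in [("hub",(224,436),.0795),("ribin",(322,451),.0885),("ribout",(524,429),.0885),("notchin",(542,394),.0755),("notchL",(587,350),.0755),("notchR",(592,418),.0755),("bosstip",(624,263),.055),("pin",(577,272),.067)]:
    q=unproj("wrist",f(*uv),z)
    if h is None:h=q
    d=q-h
    print(n,q.round(4),((q-p)@R).round(4),"r %.4f ang %.1f"%(np.hypot(*d[:2]),np.degrees(np.arctan2(d[1],d[0]))))
```

```text
hub [ 0.5146 -0.1006  0.0795] [-0.0314 -0.0144 -0.0002] r 0.0000 ang 0.0
ribin [ 0.5294 -0.1021  0.0885] [-0.0165 -0.0156 -0.0092] r 0.0149 ang -5.8
ribout [ 0.5564 -0.104   0.0885] [ 0.0103 -0.0187 -0.0092] r 0.0419 ang -4.7
notchin [ 0.5598 -0.1041  0.0755] [ 0.0137 -0.0192  0.0038] r 0.0453 ang -4.5
notchL [ 0.5671 -0.0988  0.0755] [ 0.0199 -0.0258  0.0038] r 0.0526 ang 1.9
notchR [ 0.5663 -0.1091  0.0755] [ 0.021  -0.0156  0.0038] r 0.0524 ang -9.4
bosstip [ 0.5765 -0.0922  0.055 ] [ 0.0279 -0.0341  0.0243] r 0.0625 ang 7.7
pin [ 0.5681 -0.0894  0.067 ] [ 0.0191 -0.0353  0.0123] r 0.0547 ang 11.8
```

```bash
python3 -c "
from arc import *
arc([2,4,6,8,10,11,12,12],[.0144]*8,off0=.0144,r=.0312)"
```

```text
0.0006 -0.0015 0.0000 -0.0333;0.0012 -0.0029 0.0000 -0.0667;0.0018 -0.0045 0.0000 -0.1000;0.0023 -0.0060 0.0000 -0.1333;0.0027 -0.0075 0.0000 -0.1667;0.0029 -0.0083 0.0000 -0.1833;0.0031 -0.0091 0.0000 -0.2000;0.0031 -0.0091 0.0000 -0.2000
```

Emit:
step_arm(
  motion="0.0006 -0.0015 0 -0.0333;0.0012 -0.0029 0 -0.0667;0.0018 -0.0045 0 -0.1;0.0023 -0.006 0 -0.1333;0.0027 -0.0075 0 -0.1667;0.0029 -0.0083 0 -0.1833;0.0031 -0.0091 0 -0.2;0.0031 -0.0091 0 -0.2",
)

```text
clock: 6.93
ee_pos: [0.5464, -0.1135, 0.0792]
ee_rot: [[1.0, 0.027, 0.0], [0.027, -1.0, 0.0], [0.0, -0.0, -1.0]]
wrist_force: [-1.2, -1.8, 0.5]
grip_width: 0.0006
```

Run:
```python
from h import *
for c in ["wrist"]:
    im=viewer.get_image(c); cv2.imwrite(f"pics/f_{c}.png",im[:,:,::-1])
    cv2.imwrite("pics/f_crop.png",cv2.resize(im[100:300,130:380,::-1],None,fx=3,fy=3,interpolation=cv2.INTER_CUBIC))
s=sensors.sense()
for k in ["clock","joints","ee_pos","ee_rot","wrist_force"]: print(k,np.round(s[k],4).tolist())
```

```text
clock 6.9833
joints [21.3294, 49.8655, -24.5371, 107.7946, 38.3469, 30.7514, -27.779]
ee_pos [0.5463, -0.1135, 0.0792]
ee_rot [[0.9997, 0.0261, 0.0003], [0.0261, -0.9997, 0.0003], [0.0003, -0.0003, -1.0]]
wrist_force [0.0554, -1.2473, -0.4518]
```

View pics/f_crop.png

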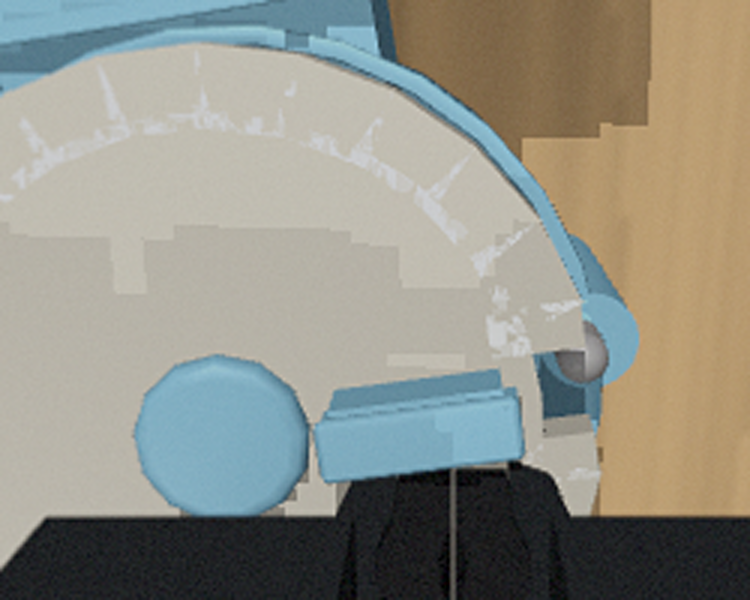

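```bash
python3 - <<'E'
from h import *
f=lambda u,v:(130+(u+.5)/3-.5,100+(v+.5)/3-.5)
s=sensors.sense()
R=np.array(s["ee_rot"]);p=np.array(s["ee_pos"])
h=None
for n,uv,z in [("hub",(222,436),.0795),("ribin",(320,452),.0885),("ribout",(521,429),.0885),("notchin",(541,391),.0755),("notchL",(585,350),.0755),("notchR",(590,415),.0755),("bosstip",(637,345),.055),("pin",(583,356),.065),("pin",(583,356),.067)]:
    q=unproj("wrist",f(*uv),z)
    if h is None:h=q
    d=q-h
    print(n,q.round(4),((q-p)@R).round(4),"r %.4f ang %.1f"%(np.hypot(*d[:2]),np.degrees(np.arctan2(d[1],d[0]))))
E
python3 -c "
from arc import *
arc([1,2,3,3,3],[.0144]*5,off0=.0144,r=.0314)"
```

```text
hub [ 0.5143 -0.1001  0.0795] [-0.0317 -0.0142 -0.0003] r 0.0000 ang 0.0
ribin [ 0.5291 -0.0986  0.0885] [-0.0168 -0.0154 -0.0093] r 0.0149 ang 5.8
ribout [ 0.5557 -0.0947  0.0885] [ 0.0098 -0.0186 -0.0093] r 0.0418 ang 7.5
notchin [ 0.5593 -0.0937  0.0755] [ 0.0135 -0.0195  0.0037] r 0.0455 ang 8.2
notchL [ 0.5652 -0.0874  0.0755] [ 0.0196 -0.0257  0.0037] r 0.0526 ang 14.0
notchR [ 0.5665 -0.0971  0.0755] [ 0.0206 -0.0159  0.0037] r 0.0524 ang 3.3
bosstip [ 0.5763 -0.0923  0.055 ] [ 0.0305 -0.0205  0.0242] r 0.0626 ang 7.2
pin [ 0.5664 -0.0914  0.065 ] [ 0.0206 -0.0216  0.0142] r 0.0529 ang 9.5
pin [ 0.5661 -0.0908  0.067 ] [ 0.0204 -0.0222  0.0122] r 0.0527 ang 10.2
0.0003 -0.0007 0.0000 -0.0167;0.0006 -0.0015 0.0000 -0.0333;0.0009 -0.0022 0.0000 -0.0500;0.0009 -0.0022 0.0000 -0.0500;0.0009 -0.0022 0.0000 -0.0500
```

Emit:
step_arm(
  motion="0.0003 -0.0007 0 -0.0167;0.0006 -0.0015 0 -0.0333;0.0009 -0.0022 0 -0.05;0.0009 -0.0022 0 -0.05",
)

```text
clock: 7.32
ee_pos: [0.5469, -0.1119, 0.0792]
ee_rot: [[0.997, 0.08, 0.0], [0.08, -0.997, 0.0], [0.0, -0.0, -1.0]]
wrist_force: [-1.2, -2.1, -0.0]
grip_width: 0.0004
```

Emit:
step_arm(
  motion="0 0.01 0 0;0 0.02 0 0;0 0.02 -0.03 0;0 0.02 -0.06 0;0 0.02 -0.09 0;0 0.02 -0.1 0;0 0.02 -0.1 0",
)

```text
clock: 7.9
ee_pos: [0.5495, -0.1276, 0.156]
ee_rot: [[0.997, 0.077, 0.004], [0.077, -0.997, -0.0], [0.004, 0.001, -1.0]]
wrist_force: [0.2, -0.3, -0.5]
grip_width: 0.0006
```

Run:
```python
from h import *
for c in ["wrist"]:
    im=viewer.get_image(c); cv2.imwrite(f"pics/g_{c}.png",im[:,:,::-1])
    cv2.imwrite("pics/g_crop.png",cv2.resize(im[60:240,170:390,::-1],None,fx=3.3,fy=3.3,interpolation=cv2.INTER_CUBIC))
s=sensors.sense()
for k in ["clock","joints","ee_pos","ee_rot","wrist_force"]: print(k,np.round(s[k],4).tolist())
```

```text
clock 7.95
joints [26.5285, 44.1244, -31.1718, 104.5518, 33.5548, 40.7161, -19.1591]
ee_pos [0.5485, -0.1275, 0.1546]
ee_rot [[0.997, 0.0773, 0.0018], [0.0773, -0.997, -0.0003], [0.0018, 0.0004, -1.0]]
wrist_force [0.7683, -1.0081, -0.3814]
```

View pics/g_crop.png

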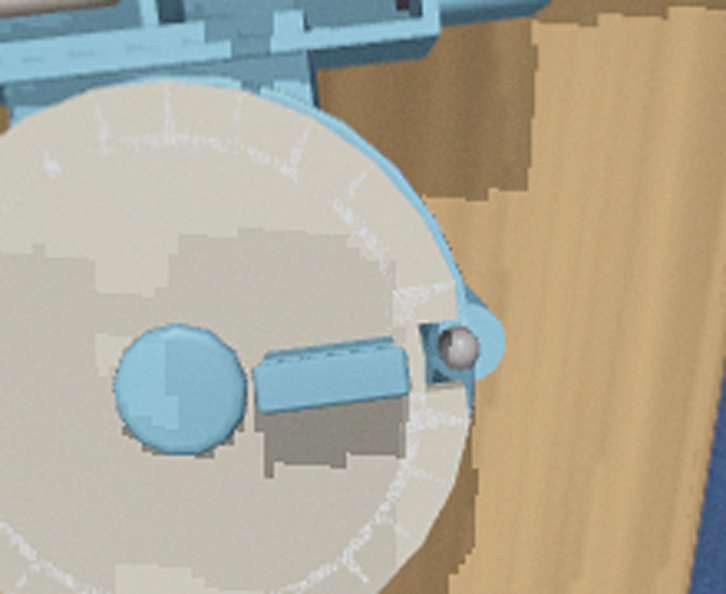

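Run:
```python
from h import *
f=lambda u,v:(170+(u+.5)/3.3-.5,60+(v+.5)/3.3-.5)
h=None
for n,uv,z in [("hub",(180,389),.0795),("ribin",(259,389),.0885),("ribout",(408,370),.0885),("notchLin",(419,326),.0755),("notchLout",(459,318),.0755),("notchRout",(468,381),.0755),("bosstip",(504,340),.055),("pin",(459,346),.065),("pin",(459,346),.067)]:
    q=unproj("wrist",f(*uv),z)
    if h is None:h=q
    d=q-h
    print(n,q.round(4),"r %.4f ang %.1f"%(np.hypot(*d[:2]),np.degrees(np.arctan2(d[1],d[0]))))
```

```text
hub [ 0.5129 -0.1009  0.0795] r 0.0000 ang 0.0
ribin [ 0.5281 -0.0981  0.0885] r 0.0155 ang 10.5
ribout [ 0.5542 -0.0926  0.0885] r 0.0421 ang 11.3
notchLin [ 0.5562 -0.0864  0.0755] r 0.0456 ang 18.5
notchLout [ 0.5634 -0.0844  0.0755] r 0.0532 ang 18.1
notchRout [ 0.5663 -0.096   0.0755] r 0.0536 ang 5.2
bosstip [ 0.5748 -0.0905  0.055 ] r 0.0628 ang 9.5
pin [ 0.5649 -0.091   0.065 ] r 0.0529 ang 10.8
pin [ 0.5647 -0.0907  0.067 ] r 0.0528 ang 11.1
```

Emit:
step_arm(
  motion="-0.044 -0.0395 0 -0.1;-0.044 -0.0395 0 -0.21;-0.044 -0.0395 0 -0.32;-0.044 -0.0395 0 -0.43;-0.044 -0.0395 0 -0.54;-0.044 -0.0395 0 -0.65;-0.044 -0.0395 0 -0.72;-0.044 -0.0395 0 -0.72",
)

```text
clock: 8.62
ee_pos: [0.5118, -0.1003, 0.1526]
ee_rot: [[0.672, 0.74, -0.003], [0.74, -0.672, 0.001], [-0.001, -0.003, -1.0]]
wrist_force: [1.1, -0.6, -0.4]
grip_width: 0.0009
```

Emit:
step_arm(
  motion="0 0 0 -0.11;0 0 0 -0.22;0 0 0 -0.33;0 0 0 -0.44;0 0 0 -0.55;0 0 0 -0.66;0 0 0 -0.77;0 0 0 -0.85;0 0 0 -0.85;0 0 0 -0.85",
)

```text
clock: 9.45
ee_pos: [0.5123, -0.1, 0.1533]
ee_rot: [[-0.147, 0.989, -0.002], [0.989, 0.147, 0.001], [0.001, -0.002, -1.0]]
wrist_force: [-0.3, 0.5, 0.2]
grip_width: 0.0004
```

Run:
```python
from h import *
for c in ["wrist"]:
    im=viewer.get_image(c); cv2.imwrite(f"pics/h_{c}.png",im[:,:,::-1])
s=sensors.sense()
for k in ["clock","joints","ee_pos","ee_rot","wrist_force"]: print(k,np.round(s[k],4).tolist())
```

```text
clock 9.5
joints [36.9636, 48.9064, -54.6036, 110.7736, 53.1123, 50.1461, 52.1341]
ee_pos [0.5124, -0.1, 0.1535]
ee_rot [[-0.1475, 0.9891, -0.0012], [0.9891, 0.1475, 0.0003], [0.0005, -0.0011, -1.0]]
wrist_force [0.2689, -0.0729, -0.6565]
```

View pics/h_wrist.png

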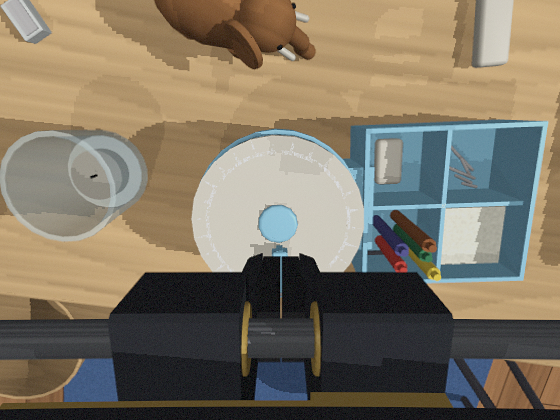

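Run:
```python
from h import *
s=sensors.sense();R=np.array(s["ee_rot"]);p=np.array(s["ee_pos"])
q=unproj("wrist",(278.5,223),.0795);print(q,(q-p)@R)
```

```text
[ 0.51242225 -0.10173499  0.0795    ] [-0.00174577 -0.00018584  0.07402039]
```

Emit:
step_arm(
  motion="-0.002 -0.004 0.03 0;-0.002 -0.004 0.06 0;-0.002 -0.004 0.08 0;-0.002 -0.004 0.09 0;-0.002 -0.004 0.095 0;-0.002 -0.004 0.098 0;-0.002 -0.004 0.1 0;-0.002 -0.004 0.102 0;-0.002 -0.004 0.102 0;-0.002 -0.004 0.102 0",
)

```text
clock: 10.33
ee_pos: [0.5105, -0.102, 0.0782]
ee_rot: [[-0.151, 0.989, 0.001], [0.989, 0.151, -0.0], [-0.0, 0.001, -1.0]]
wrist_force: [-0.4, -0.0, 0.4]
grip_width: 0.0005
```

Emit:
step_arm(
  motion="0 0 0.003 0;0 0 0.006 0;0 0 0.008 0;0 0 0.01 0;0 0 0.01 0;0 0 0.01 0",
)

```text
clock: 10.83
ee_pos: [0.5098, -0.102, 0.0699]
ee_rot: [[-0.151, 0.989, -0.001], [0.989, 0.151, -0.0], [-0.0, -0.001, -1.0]]
wrist_force: [-0.2, -0.7, 0.2]
grip_width: 0.0001
```

Run:
```python
from h import *
for c in ["wrist","side"]:
    im=viewer.get_image(c); cv2.imwrite(f"pics/i_{c}.png",im[:,:,::-1])
cv2.imwrite("pics/i_sidecrop.png",cv2.resize(im[200:320,220:380,::-1],None,fx=5,fy=5,interpolation=cv2.INTER_CUBIC))
for _ in range(3):
    s=sensors.sense(); print(np.round(s["wrist_force"],2),s["ee_pos"]); viewer.get_image("side")
```

```text
[-0.28 -0.26  0.09] [ 0.50978764 -0.10199095  0.07002906]
[ 0.95  0.31 -0.6 ] [ 0.50980973 -0.1019868   0.07004902]
[-0.15  0.42  0.16] [ 0.50986634 -0.10201827  0.07008955]
```

View pics/i_wrist.png

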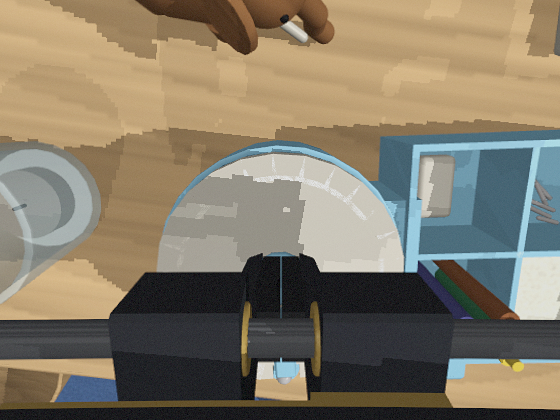

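View pics/i_sidecrop.png

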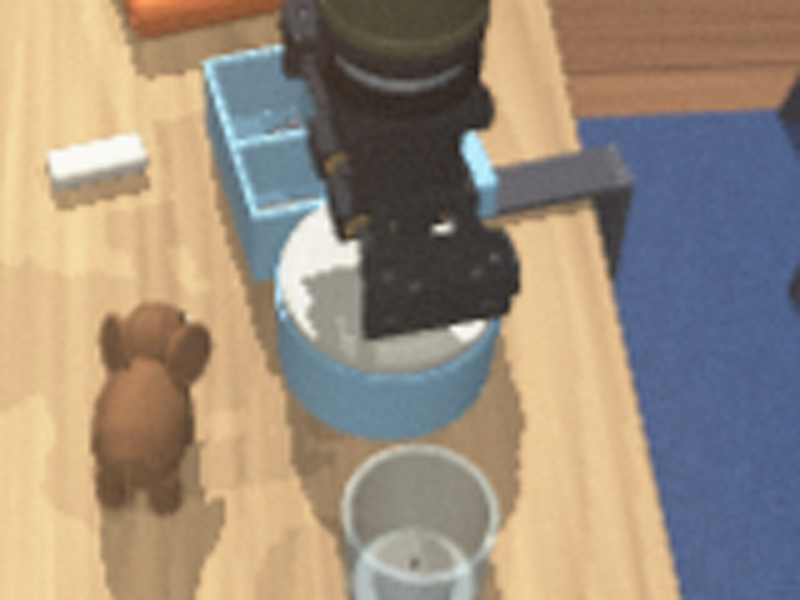

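Emit:
step_arm(
  motion="0 0 0.002 0;0 0 0.004 0;0 0 0.006 0;0 0 0.008 0;0 0 0.01 0;0 0 0.01 0;0 0 0.01 0",
)

```text
clock: 11.67
ee_pos: [0.5103, -0.1019, 0.067]
ee_rot: [[-0.152, 0.988, 0.003], [0.988, 0.152, -0.004], [-0.004, 0.002, -1.0]]
wrist_force: [-9.9, -3.2, 42.2]
grip_width: 0.0006
```

Stopped at z = 0.067 with 42 N, which is the seated height. I'll lift off and check.

Emit:
step_arm(
  motion="0 0 -0.01 0;0 0 -0.03 0;0 0 -0.08 0;0 -0.04 -0.13 0;0 -0.08 -0.18 0;0 -0.08 -0.22 0;0 -0.08 -0.22 0;0 -0.08 -0.22 0;0 -0.08 -0.22 0",
)

```text
clock: 12.42
ee_pos: [0.4507, -0.1115, 0.2274]
ee_rot: [[-0.15, 0.989, -0.0], [0.989, 0.15, -0.001], [-0.001, -0.0, -1.0]]
wrist_force: [0.3, 0.1, -1.5]
grip_width: 0.0007
```

Run:
```python
from h import *
for c in ["wrist","top","side"]:
    im=viewer.get_image(c); cv2.imwrite(f"pics/j_{c}.png",im[:,:,::-1])
    if c=="side": cv2.imwrite("pics/j_sidecrop.png",cv2.resize(im[200:320,220:380,::-1],None,fx=5,fy=5,interpolation=cv2.INTER_CUBIC))
s=sensors.sense()
for k in ["clock","ee_pos","wrist_force"]: print(k,np.round(s[k],4).tolist())
for n in ["jar","elephant","crayon_case","spoon_rest","eraser","tape_roll","sharpener"]:
    for d in finder.pinpoint(n,"top")[:1]:
        print(n,round(d["score"],2),np.round(unproj("top",d["location"],0),3))
```

```text
clock 12.5667
ee_pos [0.4504, -0.1109, 0.2265]
wrist_force [-0.2141, 0.4338, -0.9137]
elephant 0.86 [ 0.389 -0.157  0.   ]
crayon_case 0.78 [0.451 0.174 0.   ]
eraser 0.58 [0.361 0.021 0.   ]
tape_roll 0.9 [0.456 0.514 0.   ]
sharpener 0.53 [ 0.412 -0.297  0.   ]
```

View pics/j_wrist.png

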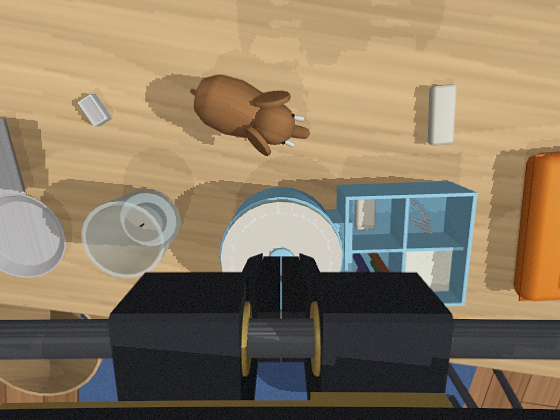

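View pics/j_sidecrop.png

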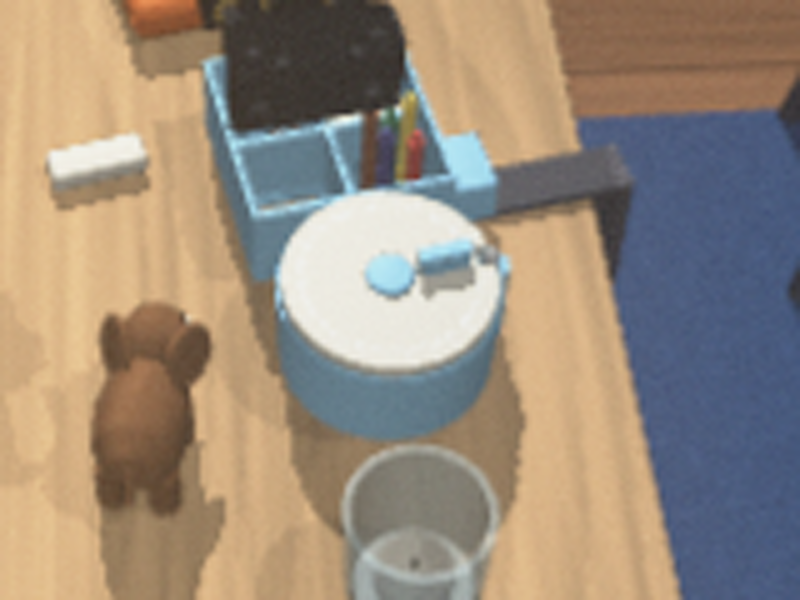

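```bash
python3 -c "
from cell import ticket
print(ticket.hand_in())"
```

```text
the job is handed in; nothing more can be done
None
```

The lid is turned so its notch is over the pin, and it is pressed down onto the rim. I handed the job in at about 12.6 s; no verdict is reported.

**What I did:** I shut the gripper and pushed the right side of the rib about 97° anticlockwise, looking with the wrist camera between pushes. I then backed off, turned the tool across the rib and pressed down on the hub.

**Checks that passed:**
- **Alignment:** with the lid still raised, the notch measured 11–12° and the pin about 11° in the wrist picture, so they agreed to within 1°.
- **Seating:** pressing stopped hard with the fingertips at z = 0.067 m and about 42 N. That is the height the hub top should have when seated.
- **Last side picture:** the pin stands through the notch just beyond the rib's end, and the lid sits flat. The arm is clear at z of about 0.23 m, with the force reading about 1 N or less.
- **Bystanders:** the elephant, crayon case, eraser, tape roll and sharpener came out within about 8 mm of their starting estimates, which is close to the measuring noise.

**Checks that failed or disagreed:**
- **Jar and spoon rest:** the finder did not report either one in the last top picture. In the last pictures the jar and spoon rest look undisturbed, but I did not measure them.
- **Lid centre:** the three cameras gave estimates up to about 8 mm apart. I used the wrist camera's.
- **Drag while pressing:** the expected 2 N did not show in the force readings, which I took after each press had stopped. Contact showed only at the final stop.

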